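Stand the reagent bottle in the spill bay and latch its gate

ROBOT

A 6-joint arm with a two-finger parallel gripper is mounted at the origin on a cart in front of the work surface, level with it; the furniture and walls round the work are solid. World frame = base frame: x ahead of the robot, y to its left, z up, the work surface at z = 0. Lengths are in m, angles in degrees, forces in N, time in s.
With the tool pointing down it reaches from about 0.35 to 0.875 m from the base axis. Payload 4.2 kg.
Tool frame: the origin (TCP) lies between the finger pads; the fingertips stand 19 mm ahead of it and the grasp point (between the pads) is the TCP; z points along the fingers, y is the line along which they close (so a half turn about z gives the same grasp; the last joint's range is limited). The gripper opens to 87 mm and grips with 3 to 60 N. Pads are 19 mm wide; open, the fingers measure 117 mm over their backs; the gripper's body (75 mm by 190 mm) begins 51 mm behind the grasp point.
Start: joints at [78.931, 22.042, 0.453, 0, -68.411, -14.817], TCP at [0.273, 0.562, 0.242] pointing down, gripper open.
Joint ranges: [-179.83, 179.83], [-69.29, 118.12], [-61.27, 80.66], [-181.25, 117.63], [-171.15, -9.14], [-177.46, 177.46]. Speed limits (degrees/s): [159.86, 159.86, 180, 180, 180, 180].

INTERFACE

Orientations are given as a 3x3 rotation matrix whose columns are the frame's x, y, z axes.
In Python, from station import r gives the robot as it stands.
- The arm moves only by the tool drive_tool, never from a script. Its argument "steps" is one flat list of numbers, 7 for each row, row after row: the turn, a rotation vector about the tool's x, y, z in rad, then the shift along the tool's x, y, z in m, then the opening, from 0 (shut) to 1 (fully open). A call has 1 to 10 rows; each row shifts and turns the commanded pose from where the row before left it, along the tool's axes as they then stand; what a row does not reach is not made up. A row lasts 1/12 s, in which the tool goes at most 41.7 mm and 7.16 degrees, less where a joint would pass 70% of its speed; a pose out of reach is approached as far as the arm can. A call is refused whole if a number of a shift passes 0.0417 or a number of a turn 0.125, either way. A call with a gripper value outside its range is refused whole. The fingers move at their own pace and stop on an object; the grip force is fixed at half the most. Time passes only in rows, so rows that do not move let the fingers close. It gives the time, the measured TCP pose, the force, the opening and the grip force at its end, in the units of the state.
- r.sense(): the state, without advancing time (a new reading comes with each control period).
- r.capture(name): name is "scene" or "top"; returns the picture (420x560x3 uint8, blue, green, red); there is no depth.
- r.camera_params(name): a dict with "camera_matrix" (3x3 intrinsics, pixels), "k1" (the pictures are not rectified: a ray, as slopes to the right and down, at radius r is drawn at 1 + k1 r^2 times it, then the intrinsics apply), "extrinsics" (4x4, takes a point from world to camera coordinates). Camera axes: x right, y down, z forward; pixel columns grow to the right and rows downward; lengths in m; the calibration is good to about 2 mm. A picture is of the moment at which its call begins. camera_params takes no time and is no camera call.
- r.finish_job(): hands the job in; it is judged then, once.
The state is a dict: "time_s": time; "joints": joint angles; "joint_velocities": joint speeds; "effort": joint torques, N m; "tcp_pos": TCP position; "ee_rot": TCP orientation; "wrist_force": force on the tool from outside, world axes, zero at the start; "moment": the same for the moment, N m; "gripper_width": opening from 0.0 (shut) to 1.0 (fully open); "gripper_force": force on a finger pad.
Only numpy, scipy, OpenCV 4.12 (cv2) and the standard library are available. Lean on these libraries where they do the work, as an engineer would, in place of code of your own. Each camera call takes 0.05 s, during which the arm holds its last target. There are 200 camera calls.

TASK

Stand the small blue-capped bottle upright in the middle of the white spill bay, then swing the bay's blue gate shut and push on it until its sloped spring tongue rides over the steel keeper and snaps out behind it, so that the gate stays shut by itself. Feel for the snap: press only as hard as it needs, do not slam the gate or ram it against its rubber stop, and leave the other things where they are.

Things in the scene. Friction and masses are not known exactly. Their poses are not given: they have to be found in the camera images.
- bottle_mid (a point): Small clear bottle with a blue screw cap, 56 mm diameter, 100 mm tall, about 0.15 kg, loose, standing upright on the table to the right of the bay. The point is on its axis half-way up (50 mm above its underside). The cap, 50 mm across, takes up the top 26 mm.
- bay: White open-topped spill bay, fixed to the table, at a different place and yaw each time. Origin: its middle at the table top; z up; its mouth looks to its -x. Inside 120 mm square (x, y from -60 to +60 mm); floor 4 mm above the table; walls 6 mm thick, tops 50 mm above the table. The blue gate closes the mouth; its upright hinge axis is at x = -66 mm, y = +70 mm.
- gate (a joint): Hinge of the blue gate, rad: 0 = square across the mouth, grows as it swings open, outward to the bay's -x. It stays where it is left. Latched it reads between -0.01 and 0.168, depending on where the keeper is clamped.
- gate_push (a point): Middle of the yellow push plate on the outer face of the blue gate, 95 mm from the hinge axis, 33 mm above the table. Leaf: 10 mm thick, 134 mm long (free end 138 mm from the hinge), 8 to 58 mm above the table, with a dark latch case 22 mm thick in its upper corner at the free end. Axes: z up, -y along the leaf to the free end, -x out of the outer face. Push towards +x to shut the gate.
- tongue (a joint): Brass spring tongue, m: 0 = fully out (12 mm past the leaf's free end, 49 mm up), grows as it is pushed in; spring 2.3 N at rest, 4 N at 7 mm. Its slope faces into the bay. It meets the keeper's lip about 27 mm (at the free end) before the snap, is pushed in 7 mm, slides 10 mm over the lip, then springs out behind it and reads 0 again. Riding over takes 4 to 7 N of push at the yellow plate.
- latch_post: Grey post, 60 x 14 mm, 50 mm high, fixed to the bay beside the shut gate's free end. It carries the steel keeper: a rounded lip and, behind it, a black rubber stop; top at 63 mm. The keeper is clamped up to 23 mm further out along the gate's arc, differently each time and not reported: the snap comes at a gate angle of 0 to 0.16. Stop: 0.5 mm past the snap, 10 N/mm; over 12 N on it is ramming.
- bottle_250_table: Larger bottle with a blue cap, 70 mm diameter, 138 mm tall, at the right; bystander, leave it alone. Origin under its centre.
- fitting_jar: Small clear jar with a white lid, 45 mm diameter, 58 mm tall, at the right; bystander. Origin under its centre.
- lc_column: Steel tube with end nuts lying on the table at the front right, 176 mm long, 17 mm high; bystander. Origin under its middle.
- marker: White pen with a blue cap lying at the front left, 124 mm long; bystander. Origin under its middle.
Not all that is in view belongs to the job. Leave any brown or yellow look-alike of the part that bears bottle_mid alone.

How it is judged:
By the outcome, as a careful person would: the job done as asked, in the order asked, and still so for the second after the job is handed in, with the robot touching nothing.
It also fails if it takes over 51 s, if anything falls off the work surface, if the arm or the gripper's body presses on something with over 40 N, if the wrist force passes 120 N, or if a joint passes its speed limit or range.

## Working session

There is one attempt and no reset: what is moved stays moved. The work goes in short steps, Python scripts to look and compute and a tool call to move; the robot and the scene stay as the last step left them, time stands still between calls to the robot, and variables do not carry over. Pictures are saved under pics/ and viewed, at most 10 in all, crops included, and the job is handed in when it is done.

Besides the shell and the picture viewer there is one more tool, called as name(argument=value, ...), one argument or row to a line, values as JSON. drive_tool: Moves the arm, as the interface text tells. Its arguments: {"type":"object","properties":{"steps":{"type":"array"}},"required":["steps"]}

```bash
mkdir -p pics; ls; python3 - <<'E'
from station import r
import cv2,numpy as np
s=r.sense();print(s['tcp_pos'],s['ee_rot'],s['time_s'])
for n in("scene","top"):
    cv2.imwrite(f'pics/{n}0.png',r.capture(n)); p=r.camera_params(n); print(n,p)
E
```

```text
pics
[0.27260562 0.56180622 0.24045751] [[ 8.99572937e-01 -4.36769682e-01 -8.81051685e-04]
 [-4.36770566e-01 -8.99570787e-01 -1.96763140e-03]
 [ 6.68333825e-05  2.15484540e-03 -9.99997676e-01]] 0.0
scene {'camera_matrix': array([[380.77257545,   0.        , 279.91050843],
       [  0.        , 380.77257545, 206.77949788],
       [  0.        ,   0.        ,   1.        ]]), 'k1': -0.022736587713983538, 'extrinsics': array([[ 0.66774733, -0.744289  ,  0.01214054, -0.43920899],
       [-0.31124944, -0.29398198, -0.90371366,  0.19722483],
       [ 0.67619324,  0.59967364, -0.42796521,  0.83599729],
       [ 0.        ,  0.        ,  0.        ,  1.        ]])}
top {'camera_matrix': array([[419.32171221,   0.        , 278.18837458],
       [  0.        , 419.32171221, 204.75891248],
       [  0.        ,   0.        ,   1.        ]]), 'k1': -0.13240376384828487, 'extrinsics': array([[-6.17913821e-03, -9.99980039e-01, -1.31902828e-03,
        -9.46524304e-02],
       [-9.92072880e-01,  6.29582712e-03, -1.25506031e-01,
         5.11558180e-01],
       [ 1.25511830e-01,  5.33053074e-04, -9.92091980e-01,
         1.36455641e+00],
       [ 0.00000000e+00,  0.00000000e+00,  0.00000000e+00,
         1.00000000e+00]])}
```

View pics/scene0.png

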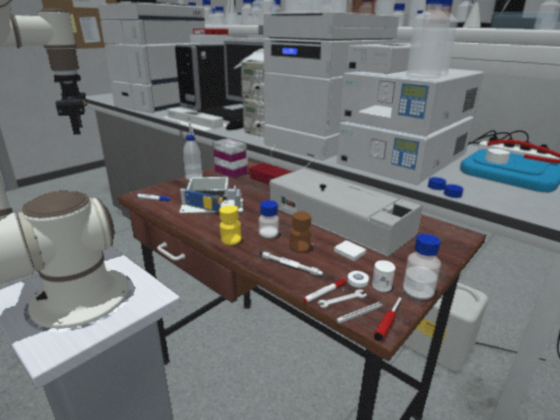

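View pics/top0.png

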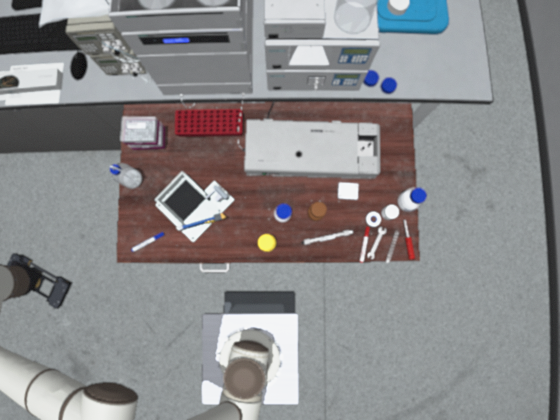

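The table is clear. There are three candidates, by top-view pixel: blue-capped bottle (284,212), brown (318,210) and yellow (267,242). The blue-capped clear one fits the description; the brown and yellow are look-alikes. The bay is near (187,203). I'll confirm this in one enlarged crop.

```bash
python3 - <<'E'
import cv2,numpy as np
t=cv2.imread('pics/top0.png')[160:262,130:340]; s=cv2.imread('pics/scene0.png')[165:260,165:325]
a=cv2.resize(t,(798,388),interpolation=cv2.INTER_CUBIC)
cv2.imwrite('pics/c1.png',a)
cv2.imwrite('pics/c2.png',cv2.resize(s[:, :100],None,fx=6,fy=6,interpolation=cv2.INTER_CUBIC))
E
```

```text
(no output)
```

View pics/c1.png

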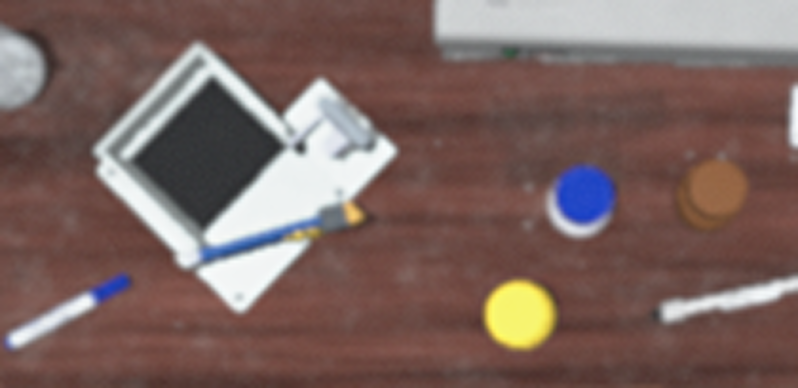

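View pics/c2.png

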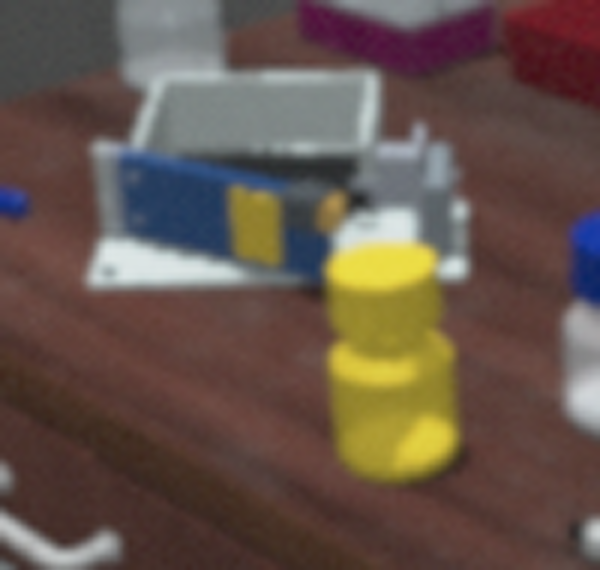

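The crops confirm it. The blue-capped clear bottle is at top (284,212), apart from the yellow (267,242) and brown (318,210) ones. The bay's mouth faces lower-right and the gate stands ajar, with the hinge near top (182,228) and the free end near (225,215). Next I'll measure.

```bash
cat > h.py <<'E'
import cv2,numpy as np
from station import r
P={n:r.camera_params(n) for n in("scene","top")}
def ray(n,uv):
    p=P[n];u=cv2.undistortPoints(np.array([[uv]],float),p['camera_matrix'],np.array([p['k1'],0,0,0]))[0,0]
    E=p['extrinsics'];R=E[:3,:3];return -R.T@E[:3,3],R.T@np.array([u[0],u[1],1])
def hit(n,uv,z):
    c,d=ray(n,uv);return c+d*(z-c[2])/d[2]
def blobs(img,lo,hi,mn=15):
    h=cv2.cvtColor(img,cv2.COLOR_BGR2HSV);m=cv2.inRange(h,np.array(lo),np.array(hi))
    k,l,s,c=cv2.connectedComponentsWithStats(m);return [(c[i].round(2),s[i]) for i in range(1,k) if s[i,4]>=mn],m,l
E
python3 - <<'E'
from h import *
t=cv2.imread('pics/top0.png');s=cv2.imread('pics/scene0.png')
for n,i in(('top',t),('scene',s)):
    for nm,lo,hi in(('blue',(112,150,90),(125,255,255)),('yel',(22,120,120),(35,255,255)),('gate',(102,90,60),(114,255,255))):
        print(n,nm,[(list(c),list(map(int,q))) for c,q in blobs(i,lo,hi,25)[0] if q[1]>150])
T=lambda u,v:(130+u/3.8-.5,160+v/3.8-.5)
for nm,uv,z in(('backR',(198,42),.05),('backL',(95,152),.05),('front-hinge',(187,250),.05),('rightfront',(297,145),.05),('gate hinge',(200,255),.058),('gate free',(345,215),.058)):
    print(nm,hit('top',T(*uv),z).round(4))
S=lambda u,v:(165+u/6-.5,165+v/6-.5)
for nm,uv,z in(('backL',(152,73),.05),('backR',(380,72),.05),('gate hinge top',(122,150),.058),('yel L top',(229,186),.052),('yelLbot',(236,260),.014),('yelRtop',(281,192),.052),('keeper top',(437,145),.063)):
    print('S',nm,hit('scene',S(*uv),z).round(4))
E
```

```text
top blue [([np.float64(114.37), np.float64(171.33)], [111, 169, 8, 5, 27]), ([np.float64(418.04), np.float64(195.28)], [411, 188, 15, 15, 166]), ([np.float64(283.37), np.float64(210.61)], [277, 204, 14, 14, 161])]
top yel [([np.float64(266.52), np.float64(242.2)], [258, 234, 18, 18, 265])]
top gate [([np.float64(417.81), np.float64(195.28)], [411, 189, 14, 13, 137]), ([np.float64(283.48), np.float64(210.85)], [278, 205, 13, 13, 126]), ([np.float64(196.08), np.float64(223.0)], [183, 217, 32, 12, 78])]
scene blue [([np.float64(445.42), np.float64(186.68)], [429, 178, 34, 19, 285]), ([np.float64(163.72), np.float64(198.08)], [160, 197, 9, 3, 25]), ([np.float64(268.13), np.float64(207.07)], [261, 200, 16, 16, 189]), ([np.float64(427.09), np.float64(243.54)], [415, 234, 25, 21, 370])]
scene yel [([np.float64(207.07), np.float64(202.24)], [204, 197, 7, 12, 74]), ([np.float64(229.62), np.float64(225.1)], [219, 206, 23, 39, 713]), ([np.float64(425.67), np.float64(327.39)], [417, 319, 18, 18, 158])]
scene gate [([np.float64(445.16), np.float64(186.99)], [428, 177, 35, 21, 399]), ([np.float64(195.25), np.float64(197.57)], [185, 190, 28, 18, 266]), ([np.float64(268.71), np.float64(208.07)], [261, 201, 16, 16, 199]), ([np.float64(215.24), np.float64(206.66)], [213, 203, 6, 9, 41]), ([np.float64(426.82), np.float64(244.44)], [416, 235, 23, 20, 389])]
backR [0.6263 0.225  0.05  ]
backL [0.529  0.3144 0.05  ]
front-hinge [0.4426 0.2303 0.05  ]
rightfront [0.5339 0.1353 0.05  ]
gate hinge [0.4376 0.2169 0.058 ]
gate free [0.4716 0.0915 0.058 ]
S backL [0.5315 0.3229 0.05  ]
S backR [0.6267 0.2255 0.05  ]
S gate hinge top [0.4381 0.2204 0.058 ]
S yel L top [0.456  0.1506 0.052 ]
S yelLbot [0.4494 0.1406 0.014 ]
S yelRtop [0.4699 0.1244 0.052 ]
S keeper top [0.5525 0.0927 0.063 ]
```

```bash
python3 - <<'E'
from h import *
print('bottle',hit('top',(283.45,210.65),.099),hit('scene',(268.2,207.5),.09))
print('plate',hit('scene',(207.07,202.24),.033), 'yellow h',hit('top',(266.5,242.2),.1),hit('scene',(230,208.5),.1))
print('camtop',ray('top',(0,0))[0],'scene',ray('scene',(0,0))[0])
s=cv2.imread('pics/scene0.png')
b,m,l=blobs(s,(112,150,90),(125,255,255),100)
E
```

```text
bottle [ 0.48360258 -0.11442515  0.099     ] [ 0.47687767 -0.11743325  0.09      ]
plate [0.45834238 0.13334845 0.033     ] yellow h [ 0.38425053 -0.06050299  0.1       ] [ 0.38702744 -0.06193957  0.1       ]
camtop [ 0.33565015 -0.0985986   1.41784425] scene [-0.21062897 -0.77024341  0.54134477]
```

drive_tool(
  steps=[0, 0, 0.119, 0, 0, 0, 0.87, 0, 0, 0.119, 0, 0, 0, 0.87, 0, 0, 0.119, 0, 0, 0, 0.87, 0, 0, 0.119, 0, 0, 0, 0.87, 0, 0, 0.119, 0, 0, 0, 0.87, 0, 0, 0.119, 0, 0, 0, 0.87, 0, 0, 0.119, 0, 0, 0, 0.87, 0, 0, 0.119, 0, 0, 0, 0.87],
)

```text
time_s: 0.77
tcp_pos: [0.2727, 0.562, 0.2409]
ee_rot: [[0.16, -0.987, -0.001], [-0.987, -0.16, -0.001], [0.001, 0.001, -1.0]]
wrist_force: [0.2, 0.5, -0.4]
gripper_width: 0.871
gripper_force: 0.0
```

drive_tool(
  steps=[0, 0, 0.119, 0, 0, 0, 0.87, 0, 0, 0.119, 0, 0, 0, 0.87, 0, 0, 0.119, 0, 0, 0, 0.87, 0, 0, 0.119, 0, 0, 0, 0.87, 0, 0, 0.119, 0, 0, 0, 0.87, 0, 0, 0.119, 0, 0, 0, 0.87, 0, 0, 0.119, 0, 0, 0, 0.87, 0, 0, 0.119, 0, 0, 0, 0.87, 0, 0, 0, 0, 0, 0, 0.87],
)

```text
time_s: 1.52
tcp_pos: [0.2727, 0.562, 0.2409]
ee_rot: [[-0.708, -0.706, -0.0], [-0.706, 0.708, -0.001], [0.001, -0.0, -1.0]]
wrist_force: [0.1, 0.1, -0.4]
gripper_width: 0.873
gripper_force: 0.0
```

drive_tool(
  steps=[0, 0, 0, 0.0182, -0.0349, 0, 0.87, 0, 0, 0, 0.0182, -0.0349, 0, 0.87, 0, 0, 0, 0.0182, -0.0349, 0, 0.87, 0, 0, 0, 0.0182, -0.0349, 0, 0.87, 0, 0, 0, 0.0182, -0.0349, 0, 0.87, 0, 0, 0, 0.0182, -0.0349, 0, 0.87, 0, 0, 0, 0.0182, -0.0349, 0, 0.87, 0, 0, 0, 0.0182, -0.0349, 0, 0.87, 0, 0, 0, 0.0182, -0.0349, 0, 0.87],
)

```text
time_s: 2.27
tcp_pos: [0.3792, 0.2224, 0.2416]
ee_rot: [[-0.704, -0.71, 0.0], [-0.71, 0.704, 0.0], [-0.0, 0.0, -1.0]]
wrist_force: [1.4, 0.0, 0.5]
gripper_width: 0.873
gripper_force: 0.0
```

drive_tool(
  steps=[0, 0, 0, 0.0182, -0.0349, 0, 0.87, 0, 0, 0, 0.0182, -0.0349, 0, 0.87, 0, 0, 0, 0.0182, -0.0349, 0, 0.87, 0, 0, 0, 0.0182, -0.0349, 0, 0.87, 0, 0, 0, 0.0182, -0.0349, 0, 0.87, 0, 0, 0, 0.0182, -0.0349, 0, 0.87, 0, 0, 0, 0.0182, -0.0349, 0, 0.87, 0, 0, 0, 0.0182, -0.0349, 0, 0.87, 0, 0, 0, 0.0182, -0.0349, 0, 0.87, 0, 0, 0, 0, 0, 0, 0.87],
)

```text
time_s: 3.1
tcp_pos: [0.4867, -0.1186, 0.241]
ee_rot: [[-0.709, -0.705, -0.0], [-0.705, 0.709, -0.001], [0.001, -0.001, -1.0]]
wrist_force: [2.0, -0.3, 0.6]
gripper_width: 0.871
gripper_force: 0.0
```

drive_tool(
  steps=[0, 0, 0, -0.001, 0.0047, 0.02, 0.87, 0, 0, 0, 0, 0, 0.03, 0.87, 0, 0, 0, 0, 0, 0.03, 0.87, 0, 0, 0, 0, 0, 0.03, 0.87, 0, 0, 0, 0, 0, 0.025, 0.87, 0, 0, 0, 0, 0, 0.02, 0.87, 0, 0, 0, 0, 0, 0.018, 0.87, 0, 0, 0, 0, 0, 0, 0.87],
)

```text
time_s: 3.77
tcp_pos: [0.4802, -0.1094, 0.0651]
ee_rot: [[-0.705, -0.709, -0.008], [-0.709, 0.705, -0.0], [0.006, 0.006, -1.0]]
wrist_force: [-1.1, 0.7, 0.2]
gripper_width: 0.869
gripper_force: 0.0
```

drive_tool(
  steps=[0, 0, 0, 0, 0, 0, 0.55, 0, 0, 0, 0, 0, 0, 0.55, 0, 0, 0, 0, 0, 0, 0.55, 0, 0, 0, 0, 0, 0, 0.55, 0, 0, 0, 0, 0, 0, 0.55, 0, 0, 0, 0, 0, 0, 0.55, 0, 0, 0, 0, 0, 0, 0.55, 0, 0, 0, 0, 0, 0, 0.55],
)

```text
time_s: 4.43
tcp_pos: [0.4846, -0.1094, 0.0698]
ee_rot: [[-0.706, -0.708, 0.004], [-0.708, 0.706, -0.0], [-0.003, -0.003, -1.0]]
wrist_force: [1.5, -0.2, 4.7]
gripper_width: 0.574
gripper_force: 29.9
```

```bash
python3 - <<'E'
from h import *
s=r.sense();print(s['tcp_pos'],s['gripper_width'],s['wrist_force'],s['gripper_force'])
a=r.capture('scene');b=r.capture('top')
cv2.imwrite('pics/s1.png',np.hstack([cv2.resize(i,(400,480),interpolation=cv2.INTER_CUBIC) for i in(a[150:270,215:315],b[150:270,235:335])]))
E
```

```text
[ 0.4846089  -0.10943385  0.06975638] 0.5742389569546286 [ 1.46076121 -0.20120924  4.74091431] 29.87310299513865
```

View pics/s1.png

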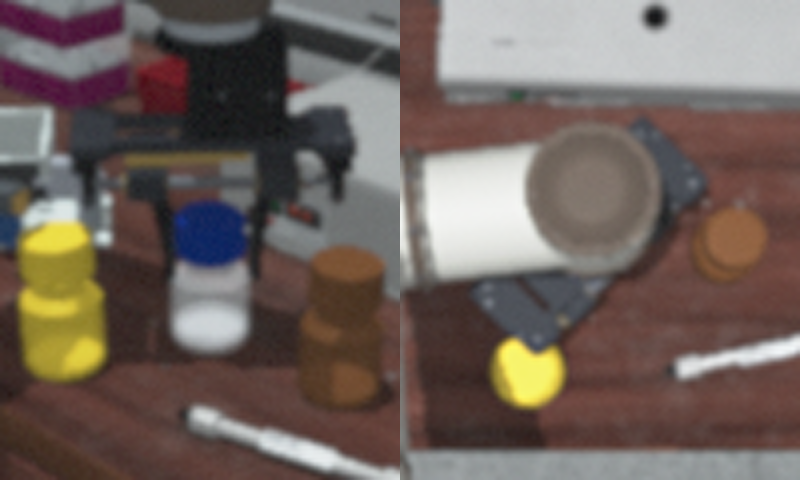

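The bottle is held by the cap, upright and clear of its neighbours. I'll lift it and carry it to the bay.

drive_tool(
  steps=[0, 0, 0, 0, 0, -0.01, 0.5, 0, 0, 0, 0, 0, -0.02, 0.5, 0, 0, 0, 0, 0, -0.02, 0.5, 0, 0, 0, 0, 0, -0.02, 0.5, 0, 0, 0, 0, 0, -0.02, 0.5, 0, 0, 0, 0, 0, -0.01, 0.5, 0, 0, 0, 0, 0, 0, 0.5],
)

```text
time_s: 5.12
tcp_pos: [0.4833, -0.1093, 0.1701]
ee_rot: [[-0.707, -0.707, 0.003], [-0.707, 0.707, 0.001], [-0.002, -0.001, -1.0]]
wrist_force: [0.7, -0.8, -0.8]
gripper_width: 0.572
gripper_force: 29.9
```

drive_tool(
  steps=[0, 0, 0, -0.015, 0.011, 0, 0.5, 0, 0, 0, -0.03, 0.022, 0, 0.5, 0, 0, 0, -0.033, 0.0245, 0, 0.5, 0, 0, 0, -0.033, 0.0245, 0, 0.5, 0, 0, 0, -0.033, 0.0245, 0, 0.5, 0, 0, 0, -0.033, 0.0245, 0, 0.5, 0, 0, 0, -0.033, 0.0245, 0, 0.5, 0, 0, 0, -0.032, 0.0235, 0, 0.5, 0, 0, 0, -0.022, 0.016, 0, 0.5, 0, 0, 0, -0.0106, 0.0068, 0, 0.5],
)

```text
time_s: 5.95
tcp_pos: [0.5335, 0.2305, 0.1662]
ee_rot: [[-0.705, -0.709, -0.003], [-0.709, 0.705, -0.001], [0.003, 0.001, -1.0]]
wrist_force: [0.3, -0.6, -2.0]
gripper_width: 0.575
gripper_force: 29.9
```

drive_tool(
  steps=[0, 0, 0, 0, 0, 0, 0.5, 0, 0, 0, 0, 0, 0, 0.5, 0, 0, 0, 0, 0, 0, 0.5, 0, 0, 0, 0, 0, 0, 0.5],
)

```text
time_s: 6.28
tcp_pos: [0.5338, 0.2258, 0.1681]
ee_rot: [[-0.708, -0.706, -0.001], [-0.706, 0.708, -0.001], [0.002, 0.0, -1.0]]
wrist_force: [0.1, 0.4, -1.7]
gripper_width: 0.573
gripper_force: 29.9
```

```bash
python3 - <<'E'
from h import *
s=r.sense();print(s['tcp_pos'],s['ee_rot'][:,0],s['gripper_width'],s['wrist_force'],s['time_s'])
a=r.capture('scene');b=r.capture('top');cv2.imwrite('pics/s2r.png',a);cv2.imwrite('pics/t2r.png',b)
cv2.imwrite('pics/s2.png',np.hstack([cv2.resize(i,(400,480),interpolation=cv2.INTER_CUBIC) for i in(a[130:250,165:265],b[150:270,145:245])]))
E
```

```text
[0.53384148 0.22582415 0.16805774] [-0.70801679 -0.70619358  0.00168826] 0.5730279010446379 [ 0.12405674  0.35001241 -1.74439314] 6.2833
```

View pics/s2.png

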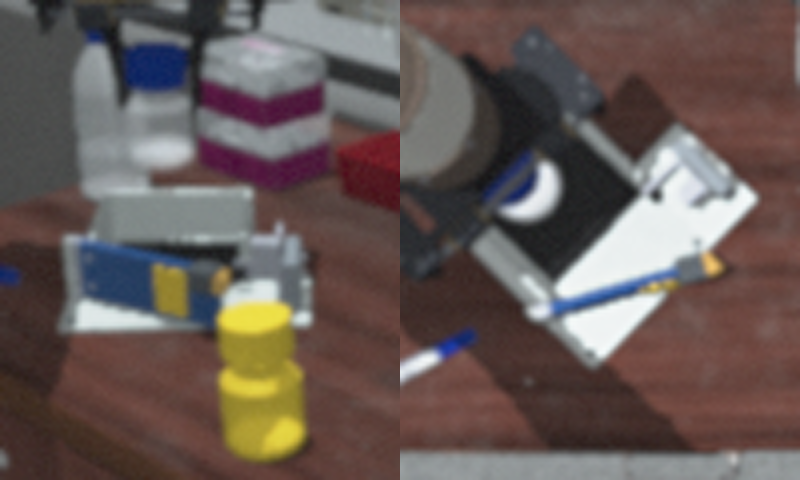

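Left view: bottle upright in the gripper, cap at (204,146). Right view: it hangs over the bay's middle. I'll lower it now.

drive_tool(
  steps=[0, 0, 0, -0.002, 0, 0.01, 0.5, 0, 0, 0, 0, 0, 0.018, 0.5, 0, 0, 0, 0, 0, 0.018, 0.5, 0, 0, 0, 0, 0, 0.016, 0.5, 0, 0, 0, 0, 0, 0.012, 0.5, 0, 0, 0, 0, 0, 0.008, 0.5, 0, 0, 0, 0, 0, 0.005, 0.5, 0, 0, 0, 0, 0, 0, 0.5, 0, 0, 0, 0, 0, 0, 0.5, 0, 0, 0, 0, 0, 0, 0.5],
)

```text
time_s: 7.22
tcp_pos: [0.5364, 0.2291, 0.0824]
ee_rot: [[-0.707, -0.707, 0.002], [-0.707, 0.707, 0.001], [-0.002, -0.0, -1.0]]
wrist_force: [0.1, 1.4, -1.8]
gripper_width: 0.568
gripper_force: 29.9
```

drive_tool(
  steps=[0, 0, 0, 0, 0, 0.002, 0.5, 0, 0, 0, 0, 0, 0.002, 0.5, 0, 0, 0, 0, 0, 0.002, 0.5, 0, 0, 0, 0, 0, 0, 0.5, 0, 0, 0, 0, 0, 0, 0.5],
)

```text
time_s: 7.63
tcp_pos: [0.5357, 0.2288, 0.0755]
ee_rot: [[-0.707, -0.707, -0.0], [-0.707, 0.707, -0.0], [0.0, 0.0, -1.0]]
wrist_force: [-0.3, -0.2, -2.4]
gripper_width: 0.577
gripper_force: 29.9
```

drive_tool(
  steps=[0, 0, 0, 0, 0, 0.001, 0.5, 0, 0, 0, 0, 0, 0.001, 0.5, 0, 0, 0, 0, 0, 0, 0.5],
)

```text
time_s: 7.88
tcp_pos: [0.536, 0.2289, 0.0737]
ee_rot: [[-0.707, -0.708, 0.001], [-0.708, 0.707, 0.0], [-0.0, -0.0, -1.0]]
wrist_force: [0.5, 0.2, -1.1]
gripper_width: 0.571
gripper_force: 29.9
```

drive_tool(
  steps=[0, 0, 0, 0, 0, 0.0005, 0.5, 0, 0, 0, 0, 0, 0, 0.65, 0, 0, 0, 0, 0, 0, 0.8, 0, 0, 0, 0, 0, 0, 0.8, 0, 0, 0, 0, 0, 0, 0.8, 0, 0, 0, 0, 0, 0, 0.8],
)

```text
time_s: 8.38
tcp_pos: [0.5357, 0.2288, 0.073]
ee_rot: [[-0.707, -0.707, -0.0], [-0.707, 0.707, -0.0], [0.0, 0.0, -1.0]]
wrist_force: [-1.0, 0.1, 0.0]
gripper_width: 0.783
gripper_force: 0.0
```

drive_tool(
  steps=[0, 0, 0, 0, 0, -0.01, 0.8, 0, 0, 0, 0, 0, -0.02, 0.8, 0, 0, 0, 0, 0, -0.02, 0.8, 0, 0, 0, 0, 0, -0.03, 0.8, 0, 0, 0, 0, 0, -0.03, 0.8, 0, 0, 0, 0, 0, -0.015, 0.8, 0, 0, 0, 0, 0, 0, 0.8],
)

```text
time_s: 8.97
tcp_pos: [0.5379, 0.23, 0.2037]
ee_rot: [[-0.706, -0.708, 0.009], [-0.708, 0.706, 0.005], [-0.01, -0.003, -1.0]]
wrist_force: [0.8, -0.1, 1.7]
gripper_width: 0.8
gripper_force: 0.0
```

drive_tool(
  steps=[0, 0, 0, 0.02, 0.002, 0, 0.5, 0, 0, 0, 0.036, 0.002, 0, 0, 0, 0, 0, 0.036, 0.002, 0, 0, 0, 0, 0, 0.036, 0.002, 0, 0, 0, 0, 0, 0.03, 0.002, 0, 0, 0, 0, 0.125, 0, 0, 0, 0, 0, 0, 0.125, 0, 0, 0, 0, 0, 0, 0.125, 0, 0, 0, 0, 0, 0, 0.125, 0, 0, 0, 0, 0, 0, 0, 0, 0, 0, 0],
)

```text
time_s: 9.8
tcp_pos: [0.4166, 0.1239, 0.198]
ee_rot: [[-0.96, -0.28, -0.001], [-0.28, 0.96, -0.0], [0.001, 0.0, -1.0]]
wrist_force: [0.1, 0.4, -0.0]
gripper_width: 0.118
gripper_force: 0.0
```

```bash
python3 - <<'E'
from h import *
s=r.sense();print(s['tcp_pos'],s['ee_rot'][:,0],s['gripper_width'],s['wrist_force'],s['time_s'])
a=r.capture('scene');b=r.capture('top');cv2.imwrite('pics/s3r.png',a);cv2.imwrite('pics/t3r.png',b)
cv2.imwrite('pics/s3.png',np.hstack([cv2.resize(i,(400,480),interpolation=cv2.INTER_CUBIC) for i in(a[130:250,165:265],b[150:270,145:245])]))
print([(c,q[4]) for c,q in blobs(b[160:240,150:230],(112,150,90),(125,255,255),40)[0]],[(c,q[4]) for c,q in blobs(a[140:220,165:255],(112,150,90),(125,255,255),40)[0]])
E
```

```text
[0.41659406 0.12386443 0.19795517] [-9.60077749e-01 -2.79732760e-01  5.47208244e-04] 0.11842872591045057 [ 0.1468855   0.39327321 -0.03913562] 9.8
[(array([26.79, 35.41]), np.int32(136))] [(array([40.63, 31.48]), np.int32(101))]
```

View pics/s3.png

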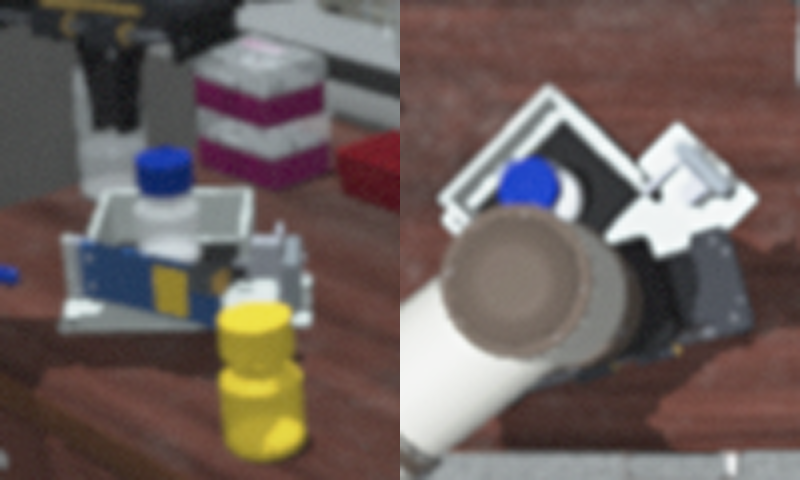

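Bottle stands upright in the bay (cap at top (177,195), scene (206,172)), and the gate is still ajar. I'll check how well it is centred.

```bash
python3 - <<'E'
from h import *
p=hit('top',(176.8,195.6),.104);q=hit('scene',(205.9,172),.092);print(p,q)
a=np.radians(45);R=np.array([[np.cos(a),-np.sin(a)],[np.sin(a),np.cos(a)]]);C=np.array([.533,.2255])
print('bottle in bay mm',R.T@(p[:2]-C)*1e3)
# floor inner corners seen in crop: far corner (562,118)->top, right (650,200)
T=lambda u,v:(145+(u-400)/4-.375,150+v/4-.375)
for uv,z in(((549,86),.05),((443,205),.05),((648,190),.05)): print((R.T@(hit('top',T(*uv),z)[:2]-C)*1e3).round(1))
E
```

```text
[0.53340297 0.22569334 0.104     ] [0.53211824 0.22664019 0.092     ]
bottle in bay mm [ 0.42165251 -0.14823278]
[ 63.5 -65.6]
[54.5 66.8]
[-59.4 -63.2]
```

drive_tool(
  steps=[0, 0, 0, 0, 0, 0.015, 0, 0, 0, 0, 0, 0, 0.03, 0, 0, 0, 0, 0, 0, 0.03, 0, 0, 0, 0, 0, 0, 0.03, 0, 0, 0, 0, 0, 0, 0.025, 0, 0, 0, 0, 0, 0, 0.015, 0, 0, 0, 0, 0, 0, 0.007, 0, 0, 0, 0, 0, 0, 0, 0, 0, 0, 0, 0, 0, 0, 0, 0, 0, 0, 0, 0, 0, 0],
)

```text
time_s: 10.73
tcp_pos: [0.4179, 0.1247, 0.047]
ee_rot: [[-0.959, -0.283, 0.002], [-0.283, 0.959, 0.001], [-0.002, 0.001, -1.0]]
wrist_force: [0.8, -0.1, 0.2]
gripper_width: 0.007
gripper_force: 0.0
```

drive_tool(
  steps=[0, 0, 0, -0.004, 0, 0, 0, 0, 0, 0, -0.004, 0, 0, 0, 0, 0, 0, -0.004, 0, 0, 0, 0, 0, 0, -0.004, 0, 0, 0, 0, 0, 0, -0.002, 0, 0, 0, 0, 0, 0, 0, 0, 0, 0],
)

```text
time_s: 11.23
tcp_pos: [0.4351, 0.1295, 0.0462]
ee_rot: [[-0.959, -0.282, 0.001], [-0.282, 0.959, 0.0], [-0.001, 0.0, -1.0]]
wrist_force: [0.6, 0.2, 0.3]
gripper_width: 0.008
gripper_force: 0.0
```

drive_tool(
  steps=[0, 0, 0, -0.002, 0, 0, 0, 0, 0, 0, -0.002, 0, 0, 0, 0, 0, 0, -0.002, 0, 0, 0, 0, 0, 0, -0.002, 0, 0, 0, 0, 0, 0, -0.002, 0, 0, 0, 0, 0, 0, 0, 0, 0, 0],
)

```text
time_s: 11.73
tcp_pos: [0.4444, 0.1323, 0.0461]
ee_rot: [[-0.959, -0.282, 0.0], [-0.282, 0.959, 0.0], [-0.0, 0.0, -1.0]]
wrist_force: [0.3, -0.5, 0.3]
gripper_width: 0.003
gripper_force: 0.0
```

drive_tool(
  steps=[0, 0, -0.02, -0.0019, -0.0005, 0, 0, 0, 0, -0.02, -0.0019, -0.0005, 0, 0, 0, 0, -0.02, -0.0019, -0.0005, 0, 0, 0, 0, -0.02, -0.0019, -0.0005, 0, 0, 0, 0, 0, 0, 0, 0, 0],
)

```text
time_s: 12.15
tcp_pos: [0.4523, 0.1327, 0.0461]
ee_rot: [[-0.933, -0.359, 0.001], [-0.359, 0.933, 0.0], [-0.001, 0.0, -1.0]]
wrist_force: [1.2, -0.1, 0.5]
gripper_width: 0.004
gripper_force: 0.0
```

```bash
python3 - <<'E'
from h import *
s=r.sense();print(s['tcp_pos'],s['ee_rot'][:,0],s['wrist_force'],s['time_s'])
H=np.array([.4368,.2283]);n=s['ee_rot'][:2,0];d=s['tcp_pos'][:2]-H;e=np.array([-n[1],n[0]]);print('n,along',d@n,d@e)
a=r.capture('scene')
f=lambda i:[(c,q[4]) for c,q in blobs(i[180:220,195:225],(22,120,120),(35,255,255),10)[0]]
print(f(a),f(cv2.imread('pics/s3r.png')))
cv2.imwrite('pics/s4.png',cv2.resize(a[130:250,165:265],(640,600 if 0 else 580),interpolation=cv2.INTER_CUBIC))
E
```

```text
[0.45233954 0.13266845 0.04609857] [-9.33411304e-01 -3.58807504e-01 -7.15768890e-04] [ 1.2203695  -0.13417569  0.52297978] 12.15
n,along 0.019808538053716594 0.09483927637625482
[(array([15.67, 23.17]), np.int32(30)), (array([27.02, 32.98]), np.int32(64))] [(array([12.15, 22.18]), np.int32(72)), (array([26.98, 33.02]), np.int32(64))]
```

View pics/s4.png

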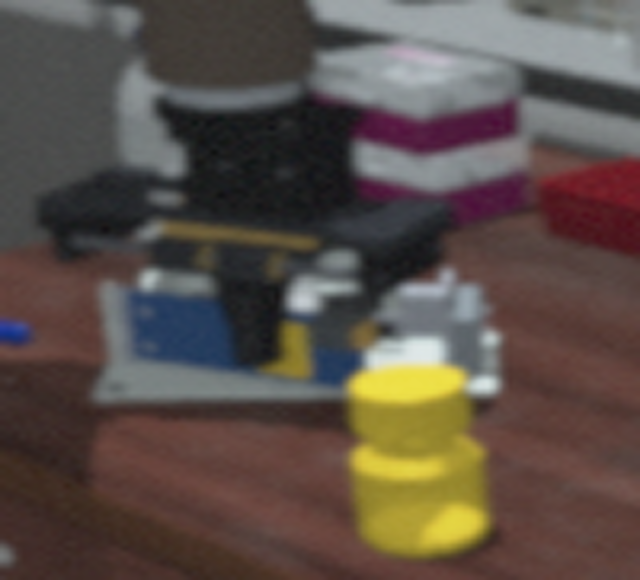

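drive_tool(
  steps=[0, 0, -0.02, -0.0022, -0.0004, 0, 0, 0, 0, -0.02, -0.0022, -0.0004, 0, 0, 0, 0, -0.02, -0.0022, -0.0004, 0, 0, 0, 0, 0, 0, 0, 0, 0],
)

```text
time_s: 12.53
tcp_pos: [0.4591, 0.1342, 0.0461]
ee_rot: [[-0.91, -0.414, 0.001], [-0.414, 0.91, 0.0], [-0.001, 0.0, -1.0]]
wrist_force: [0.3, 0.1, 1.0]
gripper_width: 0.005
gripper_force: 0.0
```

drive_tool(
  steps=[0, 0, -0.02, -0.0019, -0.0004, 0, 0, 0, 0, -0.02, -0.0019, -0.0004, 0, 0, 0, 0, 0, 0, 0, 0, 0],
)

```text
time_s: 12.78
tcp_pos: [0.4627, 0.135, 0.0462]
ee_rot: [[-0.893, -0.45, 0.001], [-0.45, 0.893, 0.0], [-0.001, -0.0, -1.0]]
wrist_force: [0.2, 1.6, 0.0]
gripper_width: 0.009
gripper_force: 0.0
```

drive_tool(
  steps=[0, 0, -0.02, -0.0019, -0.0004, 0, 0, 0, 0, -0.02, -0.0019, -0.0004, 0, 0, 0, 0, 0, 0, 0, 0, 0],
)

```text
time_s: 13.03
tcp_pos: [0.4665, 0.1361, 0.0461]
ee_rot: [[-0.874, -0.486, 0.001], [-0.486, 0.874, 0.0], [-0.001, -0.0, -1.0]]
wrist_force: [-0.2, 0.7, 0.6]
gripper_width: 0.005
gripper_force: 0.0
```

```bash
cat > st.py <<'E'
from h import *
s=r.sense();H=np.array([.4368,.2283]);n=s['ee_rot'][:2,0];d=s['tcp_pos'][:2]-H;e=np.array([-n[1],n[0]])
print('n,along mm',(d@n*1e3).round(2),(d@e*1e3).round(2),'theta tool',(np.radians(-45)-np.arctan2(e[1],e[0])).round(4),'push',(s['wrist_force'][:2]@n).round(2),s['wrist_force'].round(2),s['time_s'])
E
python3 st.py
```

```text
n,along mm 18.88 95.03 theta tool 0.2782 push -0.17 [-0.18  0.67  0.63] 13.0333
```

drive_tool(
  steps=[0, 0, -0.02, -0.0019, -0.0004, 0, 0, 0, 0, -0.02, -0.0019, -0.0004, 0, 0, 0, 0, 0, 0, 0, 0, 0],
)

```text
time_s: 13.28
tcp_pos: [0.4702, 0.1372, 0.0461]
ee_rot: [[-0.854, -0.52, 0.001], [-0.52, 0.854, 0.0], [-0.001, -0.0, -1.0]]
wrist_force: [-0.4, -0.2, 0.7]
gripper_width: 0.005
gripper_force: 0.0
```

drive_tool(
  steps=[0, 0, -0.02, -0.0019, -0.0004, 0, 0, 0, 0, 0, 0, 0, 0, 0],
)

```text
time_s: 13.45
tcp_pos: [0.4718, 0.1378, 0.0461]
ee_rot: [[-0.843, -0.537, 0.001], [-0.537, 0.843, 0.0], [-0.001, -0.0, -1.0]]
wrist_force: [0.5, -0.2, -0.5]
gripper_width: 0.013
gripper_force: 0.0
```

```bash
python3 st.py; python3 - <<'E'
from h import *
a=r.capture('scene');b=r.capture('top')
cv2.imwrite('pics/s5.png',np.hstack([cv2.resize(a[165:245,170:250],(400,400),interpolation=cv2.INTER_CUBIC),cv2.resize(b[170:250,160:240],(400,400),interpolation=cv2.INTER_CUBIC)]))
E
```

```text
n,along mm 19.08 95.16 theta tool 0.2184 push -0.29 [ 0.48 -0.21 -0.51] 13.45
```

View pics/s5.png

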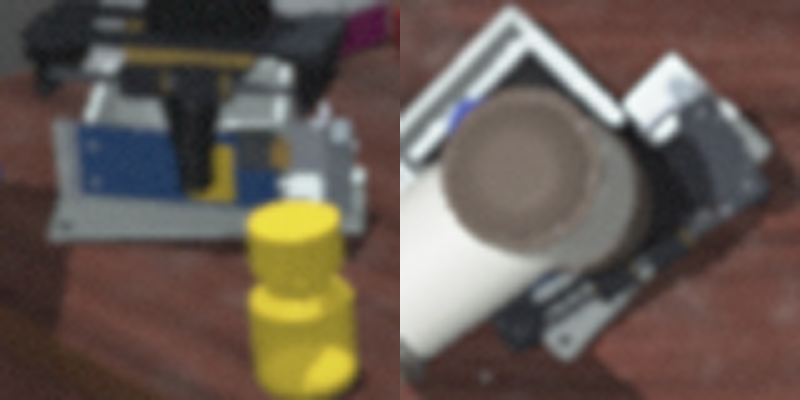

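The gate is following the finger and its brass tip is coming up to the keeper. From here I'll use finer steps.

drive_tool(
  steps=[0, 0, -0.01, -0.001, -0.0002, 0, 0, 0, 0, -0.01, -0.001, -0.0002, 0, 0, 0, 0, 0, 0, 0, 0, 0],
)

```text
time_s: 13.8
tcp_pos: [0.4734, 0.1384, 0.0461]
ee_rot: [[-0.833, -0.553, 0.0], [-0.553, 0.833, 0.0], [-0.0, -0.0, -1.0]]
wrist_force: [0.0, -0.1, 0.5]
gripper_width: 0.003
gripper_force: 0.1
```

drive_tool(
  steps=[0, 0, -0.01, -0.001, -0.0002, 0, 0, 0, 0, -0.01, -0.001, -0.0002, 0, 0, 0, 0, 0, 0, 0, 0, 0],
)

```text
time_s: 14.05
tcp_pos: [0.4754, 0.1393, 0.0461]
ee_rot: [[-0.822, -0.57, 0.0], [-0.57, 0.822, 0.0], [-0.0, -0.0, -1.0]]
wrist_force: [-0.3, -0.2, -0.7]
gripper_width: 0.004
gripper_force: 0.1
```

drive_tool(
  steps=[0, 0, -0.01, -0.001, -0.0002, 0, 0, 0, 0, -0.01, -0.001, -0.0002, 0, 0, 0, 0, 0, 0, 0, 0, 0],
)

```text
time_s: 14.3
tcp_pos: [0.4761, 0.1393, 0.0458]
ee_rot: [[-0.81, -0.586, -0.002], [-0.586, 0.81, -0.001], [0.003, 0.0, -1.0]]
wrist_force: [-2.6, -1.3, 2.3]
gripper_width: 0.006
gripper_force: 1.7
```

drive_tool(
  steps=[0, 0, -0.01, -0.001, -0.0002, 0, 0, 0, 0, -0.01, -0.001, -0.0002, 0, 0, 0, 0, 0, 0, 0, 0, 0],
)

```text
time_s: 14.55
tcp_pos: [0.4781, 0.1403, 0.0458]
ee_rot: [[-0.798, -0.602, -0.002], [-0.602, 0.798, -0.001], [0.002, 0.0, -1.0]]
wrist_force: [-5.2, -2.4, 1.6]
gripper_width: 0.003
gripper_force: 2.3
```

```bash
python3 st.py
```

```text
n,along mm 19.97 95.12 theta tool 0.1393 push 5.6 [-5.18 -2.43  1.59] 14.55
```

The tongue has met the lip and the push force is 5.6 N. I'll ride it over slowly.

drive_tool(
  steps=[0, 0, -0.01, -0.001, -0.0002, 0, 0, 0, 0, -0.01, -0.001, -0.0002, 0, 0, 0, 0, 0, 0, 0, 0, 0],
)

```text
time_s: 14.8
tcp_pos: [0.4798, 0.1412, 0.0458]
ee_rot: [[-0.786, -0.618, -0.002], [-0.618, 0.786, -0.001], [0.002, 0.0, -1.0]]
wrist_force: [-4.5, -1.9, 2.7]
gripper_width: 0.004
gripper_force: 2.5
```

drive_tool(
  steps=[0, 0, -0.01, -0.001, -0.0002, 0, 0, 0, 0, -0.01, -0.001, -0.0002, 0, 0, 0, 0, 0, 0, 0, 0, 0],
)

```text
time_s: 15.05
tcp_pos: [0.4821, 0.1424, 0.0457]
ee_rot: [[-0.774, -0.633, -0.001], [-0.633, 0.774, -0.0], [0.001, 0.0, -1.0]]
wrist_force: [-2.9, -0.0, -0.3]
gripper_width: 0.004
gripper_force: 1.5
```

```bash
python3 st.py
```

```text
n,along mm 19.35 95.13 theta tool 0.0994 push 2.23 [-2.86 -0.03 -0.28] 15.05
```

drive_tool(
  steps=[0, 0, -0.01, -0.001, -0.0002, 0, 0, 0, 0, -0.01, -0.001, -0.0002, 0, 0, 0, 0, 0, 0, 0, 0, 0],
)

```text
time_s: 15.3
tcp_pos: [0.4845, 0.1438, 0.0458]
ee_rot: [[-0.761, -0.649, 0.0], [-0.649, 0.761, 0.0], [-0.0, -0.0, -1.0]]
wrist_force: [-2.9, -1.1, -1.6]
gripper_width: 0.006
gripper_force: 1.4
```

```bash
python3 st.py
```

```text
n,along mm 18.57 95.28 theta tool 0.0789 push 2.9 [-2.87 -1.1  -1.64] 15.3
```

drive_tool(
  steps=[0, 0, -0.01, -0.0009, -0.0002, 0, 0, 0, 0, 0, 0, 0, 0, 0],
)

```text
time_s: 15.47
tcp_pos: [0.4853, 0.1441, 0.0459]
ee_rot: [[-0.754, -0.657, 0.0], [-0.657, 0.754, 0.0], [-0.0, -0.0, -1.0]]
wrist_force: [-2.4, -0.5, -1.5]
gripper_width: 0.005
gripper_force: 1.4
```

drive_tool(
  steps=[0, 0, -0.01, -0.0009, -0.0002, 0, 0, 0, 0, 0, 0, 0, 0, 0],
)

```text
time_s: 15.63
tcp_pos: [0.4862, 0.1445, 0.046]
ee_rot: [[-0.748, -0.664, 0.0], [-0.664, 0.748, 0.0], [-0.0, -0.0, -1.0]]
wrist_force: [-3.2, -1.1, -0.7]
gripper_width: 0.002
gripper_force: 1.4
```

```bash
python3 st.py
```

```text
n,along mm 18.72 95.41 theta tool 0.0589 push 3.13 [-3.24 -1.06 -0.73] 15.6333
```

drive_tool(
  steps=[0, 0, -0.01, -0.0009, -0.0002, 0, 0, 0, 0, 0, 0, 0, 0, 0],
)

```text
time_s: 15.8
tcp_pos: [0.487, 0.145, 0.0461]
ee_rot: [[-0.741, -0.672, 0.0], [-0.672, 0.741, 0.0], [-0.0, -0.0, -1.0]]
wrist_force: [-2.4, -0.4, -1.9]
gripper_width: 0.01
gripper_force: 1.3
```

drive_tool(
  steps=[0, 0, -0.005, -0.0005, -0.0001, 0, 0, 0, 0, 0, 0, 0, 0, 0],
)

```text
time_s: 15.97
tcp_pos: [0.4875, 0.1453, 0.0461]
ee_rot: [[-0.738, -0.675, 0.001], [-0.675, 0.738, 0.0], [-0.001, -0.0, -1.0]]
wrist_force: [-2.6, -1.0, -1.5]
gripper_width: 0.005
gripper_force: 1.3
```

```bash
python3 st.py
```

```text
n,along mm 18.65 95.42 theta tool 0.0442 push 2.63 [-2.62 -1.03 -1.48] 15.9667
```

drive_tool(
  steps=[0, 0, -0.005, -0.0005, -0.0001, 0, 0, 0, 0, 0, 0, 0, 0, 0],
)

```text
time_s: 16.13
tcp_pos: [0.4886, 0.146, 0.0464]
ee_rot: [[-0.734, -0.679, 0.002], [-0.679, 0.734, 0.001], [-0.002, -0.001, -1.0]]
wrist_force: [-0.0, 0.4, -0.2]
gripper_width: 0.002
gripper_force: 0.0
```

drive_tool(
  steps=[0, 0, -0.005, -0.0005, -0.0001, 0, 0, 0, 0, 0, 0, 0, 0, 0],
)

```text
time_s: 16.3
tcp_pos: [0.4895, 0.1465, 0.0467]
ee_rot: [[-0.731, -0.683, 0.003], [-0.683, 0.731, 0.002], [-0.003, -0.001, -1.0]]
wrist_force: [-0.4, 0.1, -0.7]
gripper_width: 0.008
gripper_force: 0.1
```

```bash
python3 st.py
```

```text
n,along mm 17.38 95.71 theta tool 0.0338 push 0.19 [-0.39  0.14 -0.71] 16.3
```

The force dropped to zero, which looks like the snap. I'll feel gently for the stop to confirm it.

drive_tool(
  steps=[0, 0, 0, -0.0005, 0, 0, 0, 0, 0, 0, 0, 0, 0, 0],
)

```text
time_s: 16.47
tcp_pos: [0.4893, 0.1466, 0.0465]
ee_rot: [[-0.731, -0.682, 0.002], [-0.682, 0.731, 0.001], [-0.002, -0.001, -1.0]]
wrist_force: [-0.3, 0.3, -0.1]
gripper_width: 0.007
gripper_force: 0.0
```

```bash
python3 st.py
```

```text
n,along mm 17.37 95.55 theta tool 0.0344 push -0.02 [-0.28  0.33 -0.13] 16.4667
```

drive_tool(
  steps=[0, 0, 0, -0.0005, 0, 0, 0, 0, 0, 0, 0, 0, 0, 0],
)

```text
time_s: 16.63
tcp_pos: [0.4892, 0.1467, 0.0462]
ee_rot: [[-0.731, -0.682, 0.001], [-0.682, 0.731, 0.001], [-0.001, -0.0, -1.0]]
wrist_force: [0.2, 0.6, 0.2]
gripper_width: 0.006
gripper_force: 0.0
```

drive_tool(
  steps=[0, 0, 0, -0.0003, 0, 0, 0, 0, 0, 0, 0, 0, 0, 0],
)

```text
time_s: 16.8
tcp_pos: [0.4892, 0.1467, 0.0461]
ee_rot: [[-0.731, -0.682, 0.0], [-0.682, 0.731, 0.0], [-0.0, -0.0, -1.0]]
wrist_force: [-0.6, -0.0, -0.1]
gripper_width: 0.002
gripper_force: 0.0
```

```bash
python3 st.py
```

```text
n,along mm 17.36 95.36 theta tool 0.0345 push 0.42 [-0.56 -0.01 -0.1 ] 16.8
```

drive_tool(
  steps=[0, 0, 0, -0.0005, 0, 0, 0, 0, 0, 0, 0, 0, 0, 0, 0, 0, 0, 0, 0, 0, 0],
)

```text
time_s: 17.05
tcp_pos: [0.4892, 0.1468, 0.046]
ee_rot: [[-0.731, -0.682, -0.0], [-0.682, 0.731, -0.0], [0.0, 0.0, -1.0]]
wrist_force: [0.5, -0.6, 1.7]
gripper_width: 0.005
gripper_force: 0.5
```

drive_tool(
  steps=[0, 0, 0, -0.0005, 0, 0, 0, 0, 0, 0, 0, 0, 0, 0, 0, 0, 0, 0, 0, 0, 0],
)

```text
time_s: 17.3
tcp_pos: [0.4893, 0.1469, 0.0459]
ee_rot: [[-0.731, -0.682, -0.001], [-0.682, 0.731, -0.001], [0.001, 0.0, -1.0]]
wrist_force: [-1.4, -1.4, 1.2]
gripper_width: 0.005
gripper_force: 1.2
```

```bash
python3 st.py
```

```text
n,along mm 17.18 95.34 theta tool 0.0347 push 2.02 [-1.45 -1.41  1.16] 17.3
```

The tool has stalled on a stiff stop at 2 N, just past the point where the force dropped. That means it is latched, so I'll back off and look.

drive_tool(
  steps=[0, 0, 0, 0.003, 0, 0, 0, 0, 0, 0, 0.005, 0, 0, 0, 0, 0, 0, 0.01, 0, 0, 0, 0, 0, 0, 0.015, 0, 0, 0, 0, 0, 0, 0.01, 0, 0, 0, 0, 0, 0, 0, 0, -0.02, 0, 0, 0, 0, 0, 0, -0.035, 0, 0, 0, 0, 0, 0, -0.035, 0, 0, 0, 0, 0, 0, -0.035, 0, 0, 0, 0, 0, 0, -0.03, 0],
)

```text
time_s: 18.13
tcp_pos: [0.4581, 0.1176, 0.2036]
ee_rot: [[-0.731, -0.682, 0.002], [-0.682, 0.731, 0.001], [-0.002, -0.001, -1.0]]
wrist_force: [0.7, 0.4, 0.1]
gripper_width: 0.01
gripper_force: 0.0
```

drive_tool(
  steps=[0, 0, 0, 0.01, -0.02, 0, 0, 0, 0, 0, 0, -0.04, 0, 0, 0, 0, 0, 0, -0.04, 0, 0, 0, 0, 0, 0, -0.04, 0, 0, 0, 0, 0, 0, -0.04, 0, 0, 0, 0, 0, 0, -0.03, 0, 0, 0, 0, 0, 0, -0.01, 0, 0, 0, 0, 0, 0, 0, 0, 0, 0, 0, 0, 0, 0, 0, 0],
)

```text
time_s: 18.88
tcp_pos: [0.6003, -0.05, 0.2004]
ee_rot: [[-0.732, -0.681, -0.001], [-0.681, 0.732, 0.0], [0.001, 0.001, -1.0]]
wrist_force: [0.1, 0.8, 0.9]
gripper_width: 0.004
gripper_force: 0.0
```

```bash
python3 - <<'E'
from h import *
s=r.sense();print(s['tcp_pos'],s['wrist_force'],s['time_s'])
a=r.capture('scene');b=r.capture('top')
cv2.imwrite('pics/s6.png',np.hstack([cv2.resize(a[160:240,170:250],(400,400),interpolation=cv2.INTER_CUBIC),cv2.resize(b[170:250,155:235],(400,400),interpolation=cv2.INTER_CUBIC)]))
E
```

```text
[ 0.6002954 -0.0500418  0.2003877] [0.11683019 0.82916483 0.92589374] 18.8833
```

View pics/s6.png

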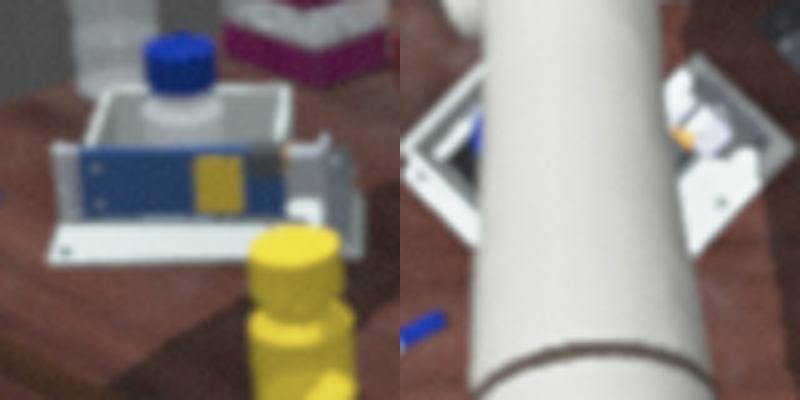

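The left view shows the gate square across the mouth, its brass tip tucked in at the keeper, and the bottle upright. The right view (arm overhead) shows the brass at about (212,198) against the keeper. Handing in.

```bash
python3 -c "
from station import r
print(r.finish_job())"
```

```text
the job is handed in; nothing more can be done
None
```

I handed the job in at about 19 s: the blue-capped bottle stands upright in the middle of the bay, within about 1 mm by the camera. The gate is shut and I judge it latched: I felt the push drop to zero, then a stiff stop at about 2 N, and the gate stayed shut after I backed off. Peak measured push was about 5.6 N, and no verdict has come back.

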